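# Close up the gauge case

### The arm

A 6-joint arm with a two-finger parallel gripper is mounted at the origin on the work surface; the furniture and walls round the work are solid. World frame = base frame: x ahead of the robot, y to its left, z up, the work surface at z = 0. Lengths are in mm, angles in rad, forces in N, time in s.
With the tool pointing down it reaches from about 300 to 875 mm from the base axis. Payload 6.4 kg.
Tool frame: the origin (TCP) lies midway between the tips of the shut fingers; the grasp point (between the pads) lies 19 mm behind it; z points along the fingers, y is the direction in which the jaws open and shut (so a half turn about z gives the same grasp; the last joint's range is limited). The gripper opens to 88 mm and grips with 3 to 60 N. Pads are 18 mm wide; open, the fingers measure 123 mm over their backs; the gripper's body (75 mm by 187 mm) begins 45 mm behind the grasp point.
Start: joints at [1.05, 0.181, 1.607, -0, 1.354, -0.206], TCP at [178.024, 546.762, 238.714] pointing down, gripper open.
Joint ranges: [-2.99, 2.99], [-0.89, 2.07], [0.3, 2.58], [-1.14, 4.28], [0, 2.63], [-3.12, 3.12]. Speed limits (rad/s): [2.57, 2.57, 3.01, 3.14, 3.14, 3.14].

### API

Orientations are given as a unit quaternion [x, y, z, w].
In Python, from bench import manip, grab_frame, get_calibration gives the robot as it stands. Calls block until the motion is done:
- manip.move_ptp(position, orientation): joint-space move of the TCP to a pose.
- manip.move_l(position, orientation=None, rate=150, threshold=None): straight line of the TCP; orientation=None keeps the orientation; rate is the mean speed in mm/s. With threshold (N) it stops when the force on the tool has changed by that much, and returns True; else False.
- manip.set_joints(angles): joint-space move.
- manip.set_gripper(opening, grasp_force=None): finger opening in mm; grasp_force is the grip in N (None keeps the last); returns when the fingers have stopped.
- manip.pause(seconds).
- manip.solve_ik(position, orientation): joint angles nearest the present ones, or None.
- grab_frame(name): name is "scene" or "top"; returns the picture (420x560x3 uint8, blue, green, red); there is no depth.
- get_calibration(name): a dict with "camera_matrix" (3x3 intrinsics, pixels), "rvec" (rotation vector, rad) and "tvec" (3), from world to camera coordinates, as OpenCV has them. Camera axes: x right, y down, z forward; pixel columns grow to the right and rows downward; lengths in mm; the calibration is good to about 2 mm. A picture is of the moment at which its call begins. get_calibration takes no time and is no camera call.
A pose or a line that the arm cannot do raises manip.PlanningError and nothing moves.
- manip.sign_off(): hands the job in, once; it reports no verdict.
Readings, each from a call of its own:
- manip.read_clock(): time.
- manip.read_joint_pos(): joint angles.
- manip.read_joint_velocities(): joint speeds.
- manip.read_joint_torque(): joint torques, N m.
- manip.read_tool_pos(): TCP position.
- manip.read_orientation(): TCP orientation.
- manip.read_force(): force on the tool from outside, world axes, zero at the start.
- manip.read_torque(): the same for the moment, N m.
- manip.read_gripper_width(): finger opening in mm.
Only numpy, scipy, OpenCV 4.12 (cv2) and the standard library are available. Lean on these libraries where they do the work, as an engineer would, in place of code of your own. Each camera call takes 0.05 s, during which the arm holds its last target.

### The job

Close up the gauge case on the desk using light pushes of the fingertips or the outside of the fingers, without taking anything between the fingers or picking it up: first fold the upright retaining flap back and down until it lies flat over the gauges, and only then swing the open cover over it and press it fully shut, through its snap catch. Leave the gauges lying in their wells and the things beside the case where they stand, and finish with the hand clear of everything.

Things in the scene. Friction and masses are not known exactly. Their poses are not given: they have to be found in the camera images.
- gauge_case: black moulded case for a set of shop gauges, standing fixed on the desk (it does not shift when pushed). Base 150 mm deep (its x) by 160 mm long (its y), rim 45 mm above the desk. Origin: on the desk under the middle of the base; x points from the front wall (near the robot) to the back wall with the cover's hinges, y along the case, z up
- flap (a joint): angle of the retaining flap, rad: 0 = folded down flat over the gauges, 1.57 = standing straight up, 1.70 = its stop, leaning out over the front wall. Stiff hinge: it stays where it is left (about 1 N at the free edge moves it). Standing, it blocks the cover
- flap_hinge (a point): middle of the flap's hinge line, which runs along the case's y just inside the front wall, 33 mm above the desk. The flap is an aluminium plate 4 mm thick, 136 mm wide (along y), 118 mm from hinge line to free edge, felt underneath, with an 8 mm lip turned up on its free edge (on the side that is the top when folded, and faces the robot when it stands). Folded, its top face is 35 mm above the desk, 10 mm below the case's rim
- flap_edge (a point): middle of the flap's free edge, 118 mm from the hinge line, half-way through the plate
- cover (a joint): angle of the cover, rad: 0 = fully shut, 1.57 = standing straight up, more = leaning away to the back. Stiff hinge: it stays where it is left (1 to 3 N at its front edge moves it); the last 3 degrees go through a sprung snap catch at the middle of the front, which takes a push of 5 to 6 N near the front edge and then holds the cover shut
- cover_hinge (a point): middle of the cover's hinge line, which runs along the case's y at the back, 77 mm behind the case's origin and 45 mm above the desk. The cover is a shallow black shell 160 mm wide, 18 mm deep, reaching 152 mm from the hinge line to its front edge; a 44 mm wide catch tongue on the middle of the front edge stands 8 mm farther out and hangs 19 mm below the cover's rim when shut. Shut, its flat outer face is 63 mm above the desk
- cover_edge (a point): middle of the cover's front edge on its outer face (152 mm from the hinge line, 18 mm to the outer side); top of the open cover, front upper edge of the shut one
- plug_large_mid (a point): large double-ended plug gauge, 14 mm thick, 98 mm long (y), lying loose in its well in the case's insert, below the folded flap; point at its centre
- plug_small_mid (a point): small plug gauge, 11 mm thick, 86 mm long (y), lying loose in its well in the case's insert, below the folded flap; point at its centre
- pin_mid (a point): steel gauge pin, 8 mm thick, 60 mm long (y), lying loose in its well in the case's insert, below the folded flap; point at its centre
- ring_large_mid (a point): large setting ring, 42 mm across, 14 mm high, lying loose in its well in the case's insert, below the folded flap; point at its centre
- ring_small_mid (a point): small setting ring, 30 mm across, 12 mm high, lying loose in its well in the case's insert, below the folded flap; point at its centre
- oil: oil dropper bottle, 37 mm across, 109 mm high, standing to the right of the case; origin under its middle
- knob: black star knob standing with its steel stud up, 44 mm across, 66 mm high, to the right of the case; origin under its middle
- bush: plain steel bush standing on end, 20 mm across, 26 mm high, to the left of the case; origin under its middle
Mind the look-alikes: they are no part of the job. What is shaped like the part that bears plug_small_mid but purple is not meant.

How it is judged:
By the outcome, as a careful person would: the job done as asked, in the order asked, and still so for the second after the job is handed in, with the robot touching nothing.
It also fails if it takes over 48 s, if anything falls off the work surface, if the arm or the gripper's body presses on something with over 40 N, if the wrist force passes 120 N, or if a joint passes its speed limit or range.

## Working session

There is one attempt and no reset: what is moved stays moved. The work goes in short steps, each a Python script; the robot and the scene stay as the last script left them, time stands still between calls to the robot, and variables do not carry over. Pictures are saved under pics/ and viewed, and the job is handed in when it is done.

```bash
mkdir -p pics; ls; python3 - <<'E'
from bench import manip, grab_frame, get_calibration
import cv2
for n in("scene","top"):
    cv2.imwrite(f"pics/{n}0.png",grab_frame(n)); c=get_calibration(n); print(n,c)
print(manip.read_clock(),manip.read_tool_pos(),manip.read_orientation(),manip.read_gripper_width())
E
```

```text
pics
scene {'camera_matrix': array([[541.41748941,   0.        , 286.47483662],
       [  0.        , 541.41748941, 196.02159484],
       [  0.        ,   0.        ,   1.        ]]), 'rvec': array([ 1.10408335, -2.49117283,  0.88574104]), 'tvec': array([382.95225473, 357.87671159, 701.60030358])}
top {'camera_matrix': array([[482.86327526,   0.        , 288.08085978],
       [  0.        , 482.86327526, 202.27231624],
       [  0.        ,   0.        ,   1.        ]]), 'rvec': array([ 2.19330962, -2.17455923,  0.081857  ]), 'tvec': array([  9.77002882, 543.43409757, 889.30387918])}
0.1 [177.79995591 546.33126666 237.94493864] [ 1.56757032e-01  9.87636903e-01 -7.19950668e-04 -2.50289032e-04] 88.12897403030078
```

View pics/scene0.png

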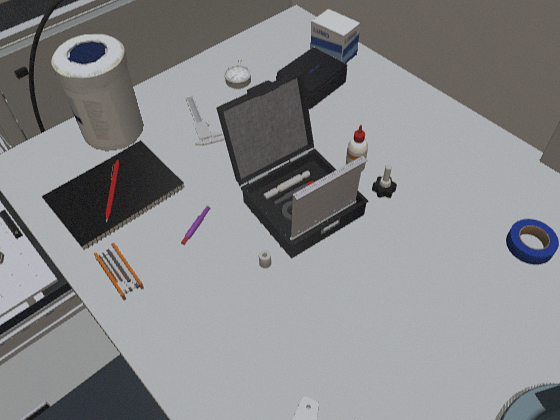

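View pics/top0.png

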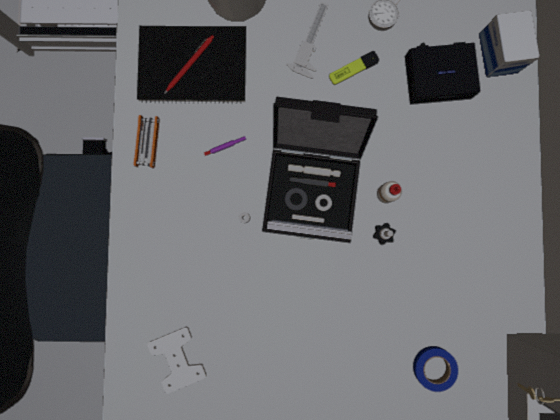

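The top view shows the open case at about (312,180), with the flap edge-on along its front at (310,230) and the cover leaning back at (324,128).

Things that could be mistaken for the case or its parts:
- Closed black box at top (442,72), scene (312,78).
- Black notebook at top (192,63).
- Purple plug lying outside the case at top (225,146).

The target is the open case with the gauges and flap. I'll check it in close crops.

```bash
python3 - <<'E'
import cv2
a=cv2.imread("pics/top0.png")[85:255,220:420]; cv2.imwrite("pics/t0c.png",cv2.resize(a,None,fx=3.5,fy=3.5,interpolation=cv2.INTER_CUBIC))
a=cv2.imread("pics/scene0.png")[65:275,205:405]; cv2.imwrite("pics/s0c.png",cv2.convertScaleAbs(cv2.resize(a,None,fx=2.8,fy=2.8,interpolation=cv2.INTER_CUBIC),alpha=1.5))
E
```

```text
(no output)
```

View pics/t0c.png

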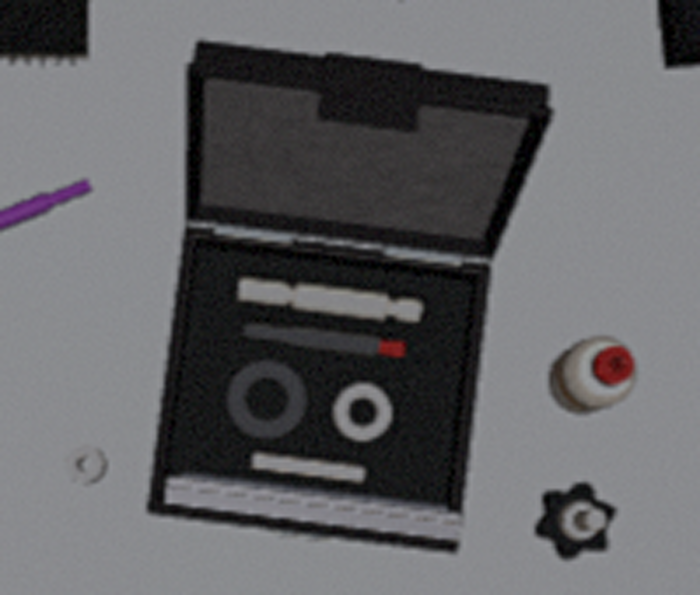

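View pics/s0c.png

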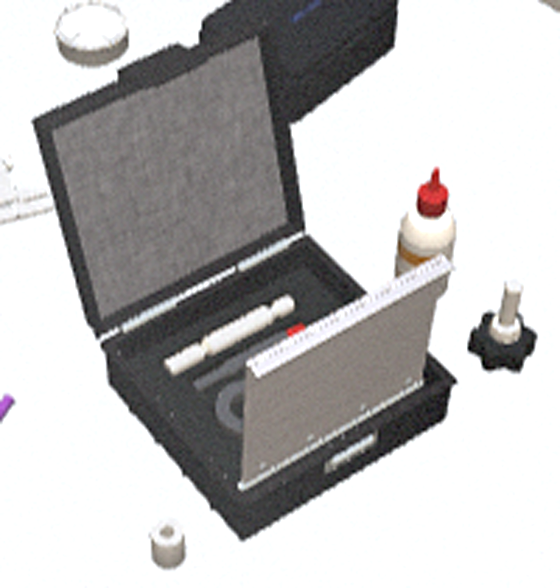

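The crops confirm the target. In the top crop the rim corners are at about (150,513), (457,550), (490,265) and (187,228), and the cover's top edge runs (198,42)–(550,88). In the scene crop the flap stands at (248,372)–(450,265) above its hinge at (243,487)–(425,383). Next I'll fit the pose and joint angles.

```bash
cat > h.py <<'E'
import numpy as np, cv2
from bench import manip, grab_frame, get_calibration
from scipy.optimize import least_squares
from scipy.spatial.transform import Rotation as R
C={n:get_calibration(n) for n in("scene","top")}
def proj(n,P):
    c=C[n]; return cv2.projectPoints(np.array(P,float).reshape(-1,1,3),c["rvec"],c["tvec"],c["camera_matrix"],None)[0].reshape(-1,2)
def w(q,P):
    x,y,a=q[:3]; P=np.atleast_2d(P).astype(float); c,s=np.cos(a),np.sin(a)
    return np.c_[x+c*P[:,0]-s*P[:,1], y+s*P[:,0]+c*P[:,1], P[:,2]]
# flap local: r along plate from hinge, n=normal on the top side (folded)
def flap(th,r,y,n,hx=-69): # case coords
    return [hx+r*np.cos(th)-n*np.sin(th), y, 33+r*np.sin(th)+n*np.cos(th)]
def cover(th,r,y,n): # n outward from rim plane
    return [77-r*np.cos(th)+n*np.sin(th), y, 45+r*np.sin(th)+n*np.cos(th)]
E
cat > fit.py <<'E'
from h import *
T=lambda u,v:(u/3.5+220-.4,v/3.5+85-.4); S=lambda u,v:(u/2.8+205-.3,v/2.8+65-.3)
def pts(p):
    f,c=p[3],p[4]; hx=p[5]
    return [("top",[-75,80,45],T(150,513)),("top",[-75,-80,45],T(457,550)),("top",[75,-80,45],T(490,265)),("top",[75,80,45],T(187,228)),
    ("top",cover(c,152,80,18),T(198,42)),("top",cover(c,152,-80,18),T(550,88)),("top",cover(c,152,80,0),T(190,68)),("top",cover(c,152,-80,0),T(549,112)),
    ("top",flap(f,118,68,-2,hx),T(165,476)),("top",flap(f,118,-68,-2,hx),T(463,516)),
    ("scene",cover(c,152,80,0),S(35,120)),("scene",cover(c,152,-80,0),S(262,38)),
    ("scene",flap(f,118,68,10,hx),S(248,372)),("scene",flap(f,118,-68,10,hx),S(451,266)),
    ("scene",flap(f,0,68,0,hx),S(243,487)),("scene",flap(f,0,-68,0,hx),S(425,383)),
    ("scene",[-75,-80,45],S(455,378)),("scene",[-75,80,0],S(243,538))]
def res(p): return np.concatenate([proj(n,w(p,P))[0]-uv for n,P,uv in pts(p)])
s=least_squares(res,[500,0,-.12,1.5,1.9,-69],loss="soft_l1")
print(s.x.round(3)); print(res(s.x).reshape(-1,2).round(1))
np.save("q.npy",s.x)
q=s.x
for n in("top","scene"):
    im=cv2.imread(f"pics/{n}0.png"); 
    o,sz=((220,85),(200,170)) if n=="top" else ((205,65),(200,210))
    im=cv2.resize(im[o[1]:o[1]+sz[1],o[0]:o[0]+sz[0]],None,fx=2.8,fy=2.8)
    for L,col in(([[-75,80,45],[-75,-80,45],[75,-80,45],[75,80,45]],(0,255,0)),([cover(q[4],r,y,n_) for r,y,n_ in((0,80,0),(152,80,0),(152,-80,0),(0,-80,0))],(0,0,255)),([cover(q[4],r,y,18) for r,y in((0,80),(152,80),(152,-80),(0,-80))],(0,128,255)),([flap(q[3],r,y,0,q[5]) for r,y in((0,68),(118,68),(118,-68),(0,-68))],(255,0,0))):
        cv2.polylines(im,[((proj(n,w(q,L))-o)*2.8).astype(int).reshape(-1,1,2)],True,col,1)
    cv2.imwrite(f"pics/{n}_ov.png",im)
E
python3 fit.py
```

```text
[ 5.55258e+02 -2.74490e+01 -1.19000e-01  1.58900e+00  1.85300e+00
 -5.73520e+01]
[[-0.1 -1.1]
 [-0.7 -0.5]
 [-0.5 -0. ]
 [ 0.  -0.4]
 [-0.7 -2.4]
 [ 0.3 -2.7]
 [ 0.   0. ]
 [-0.1  0.4]
 [ 1.  -1.5]
 [-0.1 -2.2]
 [ 3.7  3.6]
 [ 3.9 -4.2]
 [ 3.4  1.5]
 [ 1.3  0.1]
 [ 0.1  0.5]
 [-1.5  0.4]
 [ 0.4  1.2]
 [ 0.3  4.1]]
```

```bash
python3 -c "
import cv2,numpy as np
a=cv2.imread('pics/top_ov.png');b=cv2.imread('pics/scene_ov.png')
h=max(a.shape[0],b.shape[0]);f=lambda i:cv2.copyMakeBorder(i,0,h-i.shape[0],0,0,0)
c=cv2.convertScaleAbs(np.hstack([f(a),f(b)]),alpha=1.5);cv2.imwrite('pics/ov.png',cv2.resize(c,(800,int(h*800/c.shape[1]))))
cv2.imwrite('pics/sov.png',cv2.convertScaleAbs(b,alpha=1.5))"
```

```text
(no output)
```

View pics/ov.png

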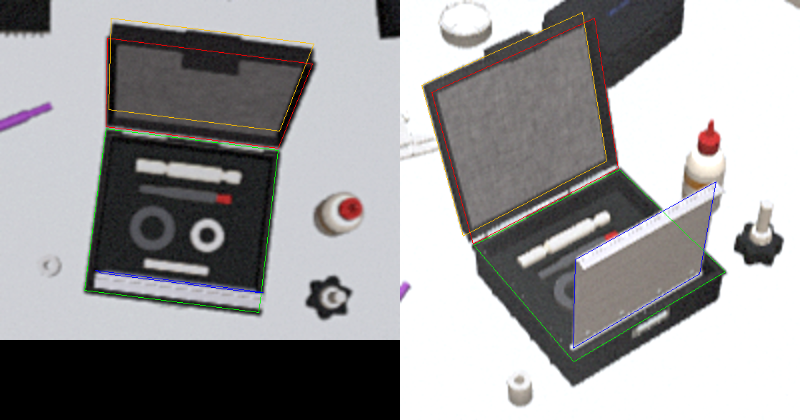

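View pics/sov.png

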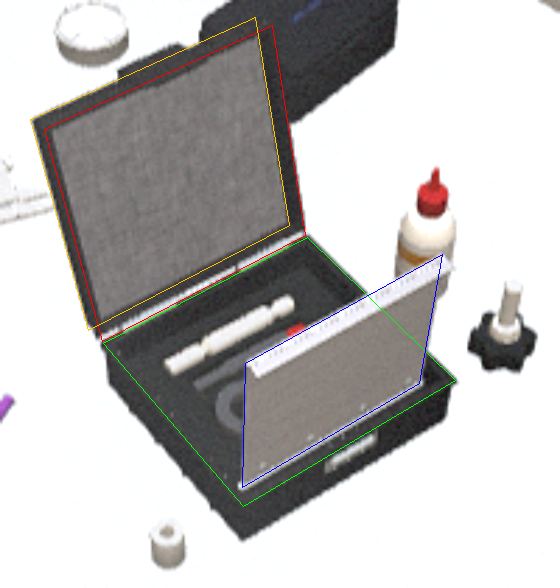

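```bash
sed -i 's/("scene",cover(c,152,80,0),S(35,120))/("scene",cover(c,152,80,18),S(35,120))/; s/("scene",flap(f,118,68,10,hx),S(248,372)),("scene",flap(f,118,-68,10,hx),S(451,266))/("scene",flap(f,118,68,-2,hx),S(247,361)),("scene",flap(f,118,-68,10,hx),S(453,266))/; s/,("scene",\[-75,80,0\],S(243,538))\]/]/' fit.py; python3 fit.py; python3 -c "
import cv2
b=cv2.imread('pics/scene_ov.png');cv2.imwrite('pics/sov2.png',cv2.convertScaleAbs(b,alpha=1.5))
from h import *
for n in C: print(n,-cv2.Rodrigues(C[n]['rvec'])[0].T@C[n]['tvec'])"
```

```text
[ 5.54676e+02 -2.78260e+01 -1.17000e-01  1.60300e+00  1.84800e+00
 -5.67310e+01]
[[ 0.2 -0.7]
 [-0.4 -0.3]
 [-0.4  0.2]
 [ 0.1  0. ]
 [-0.8 -1.5]
 [ 0.3 -2.1]
 [ 0.   1. ]
 [-0.1  1.1]
 [ 1.2 -0.4]
 [ 0.1 -1.2]
 [-1.   0.4]
 [ 4.4 -4. ]
 [ 0.   0.7]
 [ 1.4  0.5]
 [ 0.4  0.4]
 [-1.4  0.1]
 [ 0.8  1.1]]
scene [131.48185603 393.75189143 771.13106902]
top [475.91820237  14.8179023  927.12445541]
```

View pics/sov2.png

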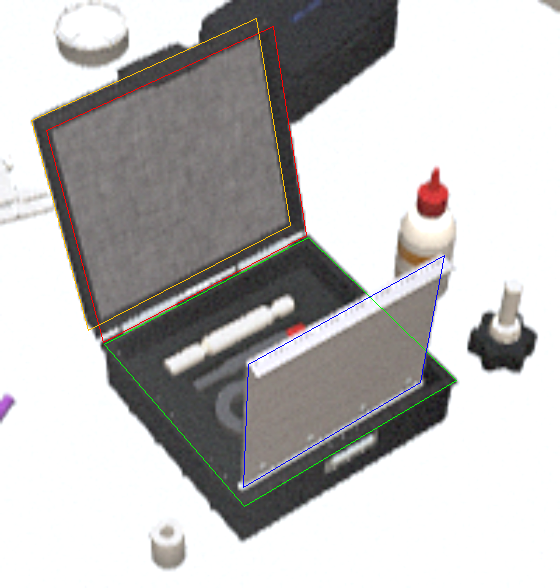

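View pics/top_ov.png

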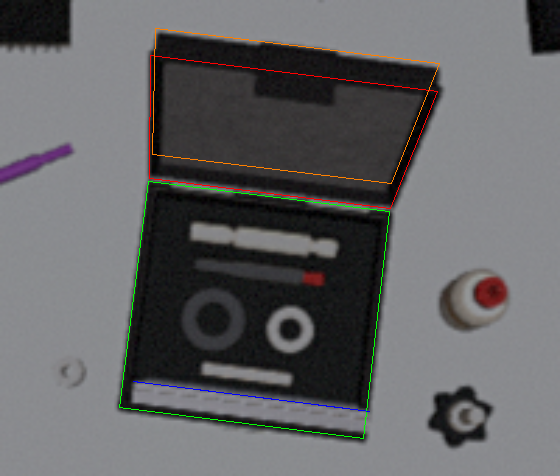

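The fit now agrees in both views. It gives the case at (555, -28), yaw -0.117, flap about 1.60 and cover about 1.85. The earlier mismatch came from the cover's dark corner against the black box. Next I'll check for obstacles (towel roll, oil bottle) and reachability.

```bash
cat >> h.py <<'E'
def ray(n,uv,z):
    c=C[n];Rm=cv2.Rodrigues(c["rvec"])[0];o=-Rm.T@c["tvec"];d=Rm.T@np.linalg.solve(c["camera_matrix"],[uv[0],uv[1],1.]);return o+d*(z-o[2])/d[2]
def ori(q,tilt,jaw=np.pi/2,yaw=0):
    # tool z = down tilted by `tilt` toward +case x ; jaw axis along case y
    a=q[2]+yaw; zt=np.array([np.sin(tilt)*np.cos(a),np.sin(tilt)*np.sin(a),-np.cos(tilt)])
    yt=np.array([-np.sin(a),np.cos(a),0]); 
    xt=np.cross(yt,zt); return R.from_matrix(np.c_[xt,yt,zt])
def quat(q,tilt,flip=False):
    r=ori(q,tilt)
    if flip: r=r*R.from_euler("z",np.pi)
    return r.as_quat()
E
python3 - <<'E'
from h import *
q=np.load("q.npy")
print("oil",ray("top",(388,195),50).round(),"oil top",ray("top",(396,189),109).round(),"knob",ray("top",(385,234),20).round(),"bush",ray("top",(245,217),20).round())
for z in(0,100,200,250): print("rolltop near",z,ray("top",(237,20),z).round(), "scene roll bottom near",ray("scene",(115,149),z).round(), "scene rim near",ray("scene",(88,72),z).round())
for t in (0,.3,.6):
  for f in(False,True):
    for P in ([-90,0,140],[20,0,35],[160,0,165],[150,0,300],[-60,0,64]):
        s=manip.solve_ik(w(q,P)[0],quat(q,t,f)); print(t,f,P,None if s is None else np.round(s,2))
E
```

```text
oil [ 556. -168.   50.] oil top [ 561. -169.  109.] knob [ 485. -168.   20.] bush [515.  95.  20.]
rolltop near 0 [906. 119.   0.] scene roll bottom near [918. 144.   0.] scene rim near [1172.   63.    0.]
rolltop near 100 [860. 107. 100.] scene roll bottom near [816. 177. 100.] scene rim near [1037.  106.  100.]
rolltop near 200 [813.  96. 200.] scene roll bottom near [714. 209. 200.] scene rim near [902. 149. 200.]
rolltop near 250 [790.  91. 250.] scene roll bottom near [663. 225. 250.] scene rim near [835. 170. 250.]
0 False [-90, 0, 140] [-0.29  0.05  1.96 -0.    1.12 -1.75]
0 False [20, 0, 35] [-0.26  0.44  1.73 -0.    0.97 -1.71]
0 False [160, 0, 165] [-0.23  0.55  1.27 -0.    1.32 -1.68]
0 False [150, 0, 300] [-0.23  0.43  1.17 -0.    1.54 -1.69]
0 False [-60, 0, 64] [-0.28  0.25  1.93 -0.    0.97 -1.74]
0 True [-90, 0, 140] [-0.29  0.05  1.96 -0.    1.12  1.39]
0 True [20, 0, 35] [-0.26  0.44  1.73 -0.    0.97  1.43]
0 True [160, 0, 165] [-0.23  0.55  1.27 -0.    1.32  1.46]
0 True [150, 0, 300] [-0.23  0.43  1.17 -0.    1.54  1.46]
0 True [-60, 0, 64] [-0.28  0.25  1.93 -0.
[... 533 characters left out ...]
  0.23  1.45  0.04  1.16  1.43]
0.3 True [-60, 0, 64] [-0.32  0.09  2.16  0.11  0.6   1.29]
0.6 False [-90, 0, 140] [-0.41 -0.31  2.41  0.35  0.49 -2.12]
0.6 False [20, 0, 35] [-0.32  0.26  2.17  0.76  0.17 -2.5 ]
0.6 False [160, 0, 165] [-0.27  0.26  1.8   0.18  0.5  -1.85]
0.6 False [150, 0, 300] [-0.27  0.07  1.71  0.13  0.77 -1.79]
0.6 False [-60, 0, 64] [-0.38  0.01  2.37  0.69  0.23 -2.46]
0.6 True [-90, 0, 140] [-0.41 -0.31  2.41  0.35  0.49  1.02]
0.6 True [20, 0, 35] [-0.32  0.26  2.17  0.76  0.17  0.64]
0.6 True [160, 0, 165] [-0.27  0.26  1.8   0.18  0.5   1.29]
0.6 True [150, 0, 300] [-0.27  0.07  1.71  0.13  0.77  1.35]
0.6 True [-60, 0, 64] [-0.38  0.01  2.37  0.69  0.23  0.68]
```

```bash
python3 - <<'E'
from h import *
q=np.load("q.npy"); t=.3; o=quat(q,t)
def tcp(th,rT,pen=0):
    n=2+9*abs(np.sin(th-t))-pen
    return w(q,flap(th,rT,0,n,q[5]))[0]
manip.set_gripper(0)
manip.move_ptp(w(q,[-125,0,200])[0],o)
manip.move_l(w(q,[-115,0,110])[0],o,rate=200)
f0=manip.read_force()
print(manip.read_clock(),f0.round(1) if hasattr(f0,'round') else f0,manip.read_gripper_width())
for th in (1.6,1.35,1.1,.85,.6,.4,.25,.12):
    r=manip.move_l(tcp(th,75,1),o,rate=90,threshold=20)
    print(th,r,np.round(np.array(manip.read_force())-f0,1),np.round(manip.read_tool_pos(),0),round(manip.read_clock(),2))
    if r: break
for n in("top","scene"): cv2.imwrite(f"pics/{n}1.png",grab_frame(n))
a,b=[cv2.imread(f"pics/{n}1.png") for n in("top","scene")]
cv2.imwrite("pics/m1.png",cv2.convertScaleAbs(np.hstack([cv2.resize(a[85:285,200:400],(400,400)),cv2.resize(b[65:265,205:405],(400,400))]),alpha=1.4))
E
```

```text
4.1917 [ 0.3  0.5 -0.1] 0.13342965869324871
1.6 False [ 0.1 -0.2  0.1] [486. -20. 108.] 4.86
1.35 False [-0.1  0.4  0.1] [506. -22. 108.] 5.22
1.1 False [ 0.3 -0.1 -1.1] [525. -24. 103.] 5.6
0.85 False [-0.2  0.3  0.1] [543. -26.  93.] 5.97
0.6 False [-0.1 -0.8  0.6] [557. -28.  78.] 6.36
0.4 False [-0.3 -0.4 -0.9] [566. -29.  64.] 6.69
0.25 False [-0.8 -0.8 -0.1] [570. -30.  53.] 6.97
0.12 False [-0.4 -0.6 -0.3] [572. -30.  44.] 7.22
```

View pics/m1.png

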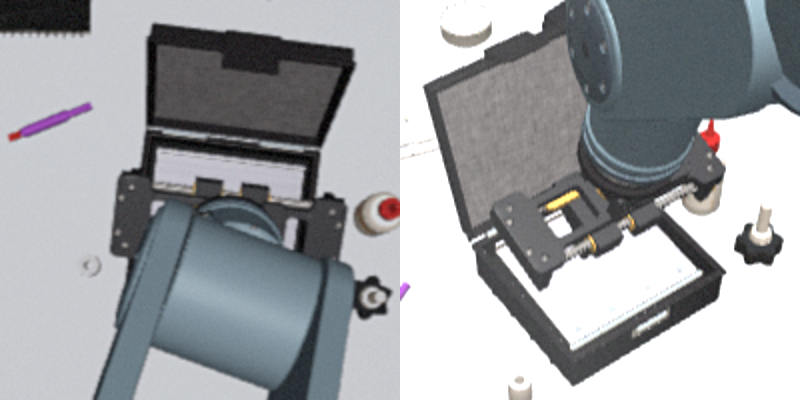

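The flap is nearly down under the fingers and the case is undisturbed. Next: press it flat, retreat, and look.

```bash
python3 - <<'E'
from h import *
q=np.load("q.npy"); o=quat(q,.3)
p=np.array(manip.read_tool_pos())
f0=np.array(manip.read_force())
r=manip.move_l([p[0],p[1],30],o,rate=25,threshold=8)
pp=np.array(manip.read_tool_pos()); print(r,pp.round(1),np.round(np.array(manip.read_force())-f0,1))
manip.move_l(pp+[0,0,30],o,rate=120)
manip.move_l(w(q,[-110,0,190])[0],o,rate=200)
manip.move_l(w(q,[-150,0,240])[0],o,rate=200)
print(manip.read_clock())
for n in("top","scene"): cv2.imwrite(f"pics/{n}2.png",grab_frame(n))
a,b=[cv2.imread(f"pics/{n}2.png") for n in("top","scene")]
cv2.imwrite("pics/m2.png",cv2.convertScaleAbs(np.hstack([cv2.resize(a[85:285,200:400],(400,400)),cv2.resize(b[65:265,205:405],(400,400))]),alpha=1.3))
E
```

```text
True [572.9 -30.   37.6] [-5.8  1.9 10.9]
9.6417
```

View pics/m2.png

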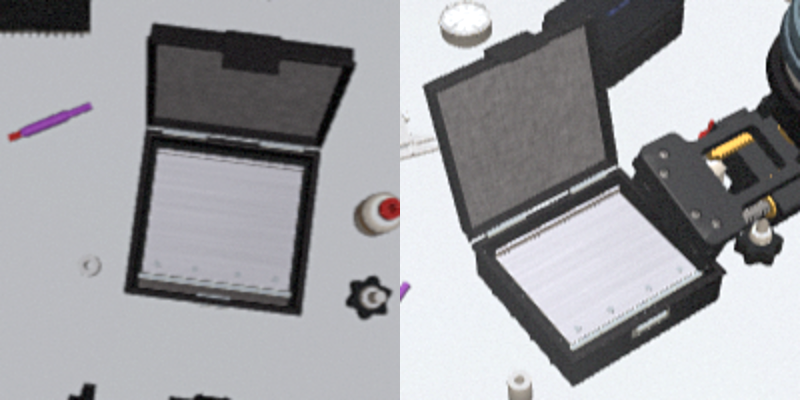

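The flap lies flat inside the rim: the tip bottomed at about 35 mm, and its lip shows along the back in both views. The gauges are covered and the neighbouring items have not moved. Next I'll go over and behind the cover and swing it shut.

```bash
python3 - <<'E'
from h import *
q=np.load("q.npy"); o=quat(q,0)
def tcp(c,rT=130,pen=1):
    if c>np.pi/2:
        x=cover(c,152,0,18)[0]+9-pen; z=cover(c,rT,0,18)[2]; return w(q,[x,0,z])[0]
    return w(q,cover(c,rT,0,18+9*np.sin(c)-pen))[0]
manip.move_ptp(w(q,[-60,0,300])[0],o)
manip.move_l(w(q,[175,0,300])[0],o,rate=220)
manip.move_l(w(q,[175,0,172])[0],o,rate=180)
f0=np.array(manip.read_force()); print(manip.read_clock())
for c in (1.85,1.72,1.57,1.4,1.2,1.0,.8,.6,.45,.3,.2,.12):
    r=manip.move_l(tcp(c),o,rate=90,threshold=20)
    print(c,r,np.round(np.array(manip.read_force())-f0,1),np.round(manip.read_tool_pos(),0),round(manip.read_clock(),2))
    if r: break
for n in("top","scene"): cv2.imwrite(f"pics/{n}3.png",grab_frame(n))
a,b=[cv2.imread(f"pics/{n}3.png") for n in("top","scene")]
cv2.imwrite("pics/m3.png",cv2.convertScaleAbs(np.hstack([cv2.resize(a[85:285,200:400],(400,400)),cv2.resize(b[65:265,205:405],(400,400))]),alpha=1.4))
E
```

```text
12.3917
1.85 False [ 0.3  0.1 -0.1] [699. -45. 166.] 12.89
1.72 False [-0.1 -0.3 -0.1] [679. -42. 171.] 13.26
1.57 False [-0.   0.3 -0. ] [657. -40. 175.] 13.67
1.4 False [1.3 0.9 0. ] [635. -37. 178.] 14.07
1.2 False [-0.1  0.   0.6] [608. -34. 176.] 14.52
1.0 False [-0.   0.1 -0.1] [582. -31. 168.] 14.97
0.8 False [ 1.4  0.9 -0.3] [558. -28. 155.] 15.43
0.6 False [ 1.1 -0.2 -0. ] [537. -26. 137.] 15.88
0.45 False [ 0.9  0.6 -0.3] [524. -24. 120.] 16.27
0.3 False [ 1.  -0.5 -0.9] [513. -23. 102.] 16.65
0.2 False [-0.4  0.2 -1. ] [508. -22.  89.] 16.96
0.12 False [ 0.7 -0.8  0.1] [505. -22.  78.] 17.23
```

View pics/m3.png

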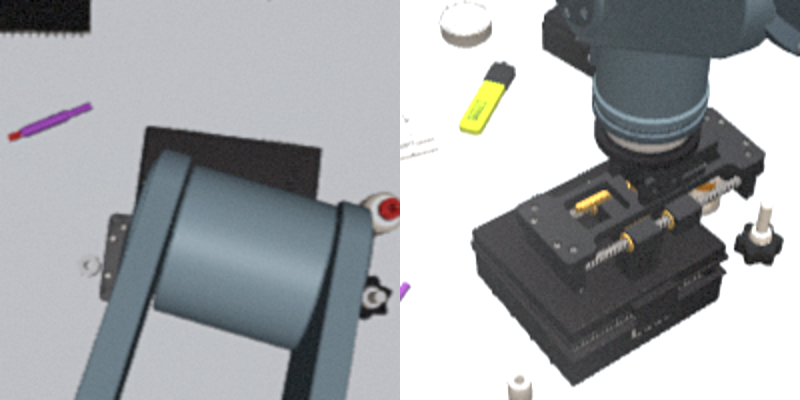

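The cover has followed the fingertip down to nearly shut, with a gap still visible at the front. Next: press it through the catch, retreat, and check.

```bash
python3 - <<'E'
from h import *
q=np.load("q.npy"); o=quat(q,0)
p=w(q,cover(0,138,0,18))[0]
f0=np.array(manip.read_force())
r=manip.move_l([p[0],p[1],57],o,rate=25,threshold=16)
pp=np.array(manip.read_tool_pos()); print(r,pp.round(1),np.round(np.array(manip.read_force())-f0,1),manip.read_clock())
manip.pause(.2); print(np.round(np.array(manip.read_force())-f0,1),np.round(manip.read_tool_pos(),1))
if pp[2]<66:
    manip.move_l(pp+[0,0,50],o,rate=100)
    manip.move_l(w(q,[-200,0,240])[0],o,rate=200)
    print(manip.read_clock())
for n in("top","scene"): cv2.imwrite(f"pics/{n}4.png",grab_frame(n))
a,b=[cv2.imread(f"pics/{n}4.png") for n in("top","scene")]
cv2.imwrite("pics/m4.png",cv2.convertScaleAbs(np.hstack([cv2.resize(a[85:285,200:400],(400,400)),cv2.resize(b[65:265,205:405],(400,400))]),alpha=1.6))
E
```

```text
True [497.5 -21.2  63.2] [-1.8  0.3  7.2] 18.05
[-2.1 -0.2  7.3] [497.6 -21.2  63.2]
20.0
```

View pics/m4.png

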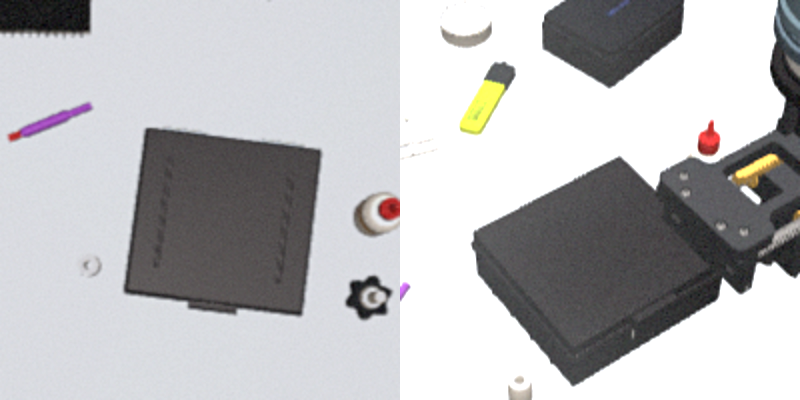

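The cover looks shut, and the press bottomed at 63.2 mm against a nominal 63. To confirm the catch holds, I'll do one light touch on the lid to measure its resting height.

```bash
python3 - <<'E'
from h import *
q=np.load("q.npy"); o=quat(q,0)
p=w(q,cover(0,138,0,18))[0]
manip.move_l([p[0],p[1],90],o,rate=220)
r=manip.move_l([p[0],p[1],58],o,rate=20,threshold=3.5); print("touch",r,np.round(manip.read_tool_pos(),2))
r=manip.move_l([p[0],p[1],56],o,rate=15,threshold=14); print("press",r,np.round(manip.read_tool_pos(),2),np.round(manip.read_force(),1))
manip.move_l([p[0],p[1],120],o,rate=120)
manip.move_l(w(q,[-230,60,260])[0],o,rate=220)
manip.pause(.2); print(manip.read_clock(),np.round(manip.read_force(),1))
for n in("top","scene"): cv2.imwrite(f"pics/{n}5.png",grab_frame(n))
a,b=[cv2.imread(f"pics/{n}5.png") for n in("top","scene")]
for L,z in(([[-75,80],[-75,-80],[77,-80],[77,80]],63),):
    L=w(q,[[*l,z] for l in L])
    for n,i in(("scene",b),): cv2.polylines(i,[proj(n,L).round().astype(int).reshape(-1,1,2)],True,(0,255,0),1)
cv2.imwrite("pics/m5.png",cv2.convertScaleAbs(np.hstack([cv2.resize(a[85:285,200:400],(400,400)),cv2.resize(b[65:265,205:405],(400,400))]),alpha=1.6))
E
```

```text
touch True [494.02 -20.66  63.27]
press True [494.03 -20.69  63.26] [-0.7  0.8  7.4]
24.625 [ 0.1 -0.5 -0.9]
```

View pics/m5.png

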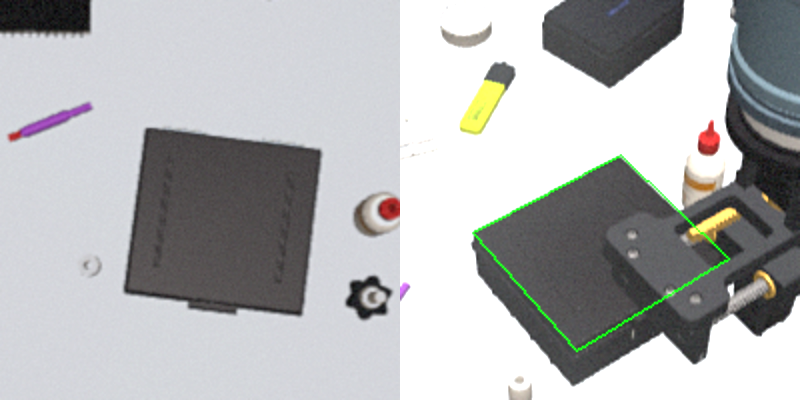

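The lid rests at the same height (63.3 mm) whether touched lightly or pressed, so the catch is holding. The oil bottle, knob, bush and purple plug are where they were, and the hand is clear.

```bash
python3 -c "
from bench import manip
manip.sign_off(); print(manip.read_clock())"
```

```text
the job is handed in; nothing more can be done
the job is handed in; nothing more can be done
```

The gauge case is closed as asked, and I handed the job in at about 25 s of the 48 s allowed.

- **Flap:** With the fingers shut, I pushed it from the front until it lay flat. The fingertip stopped at about 35 mm, and both cameras showed the flap flat inside the rim before I touched the cover.
- **Cover:** I reached over and behind it, swung it forward and pressed it through the snap catch. The press stopped at 63.2 mm, against a nominal 63 mm.
- **Catch check:** After backing off, I touched the lid lightly, then pressed it again. It stood at 63.3 mm both times, so the catch was holding. The reading after I released was about 1 N, the same as the background noise.
- **Surroundings:** In the last pictures the oil bottle, knob, bush and purple plug were where they started, and the hand was clear of everything. The gauges are now hidden under the shut cover. They were in their wells in the first pictures, and I never touched them.

One disagreement came up early: one cover corner in the first position fit was about 6 pixels off. It was a misread of the dark cover against the black box behind it. An overlay on both pictures then matched. No other check failed.

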